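# Lock the jar into the jar shaker and hold its dial on the third step

### The arm

A 6-joint arm with a two-finger parallel gripper is mounted at the origin on a cart in front of the work surface, level with it; the furniture and walls round the work are solid. World frame = base frame: x ahead of the robot, y to its left, z up, the work surface at z = 0. Lengths are in mm, angles in rad, forces in N, time in s.
With the tool pointing down it reaches from about 275 to 775 mm from the base axis. Payload 14.6 kg.
Tool frame: the origin (TCP) lies at the very end of the fingers, on their centre line; the grasp point (between the pads) lies 19 mm behind it (bot.grip_depth is the distance from the TCP to the grasp point, in mm); x points along the fingers, y is the direction in which the jaws open and shut, and the axes are right-handed (so a half turn about x gives the same grasp; the last joint's range is limited). The gripper opens to 85 mm and grips with 20 to 120 N. Pads are 22 mm wide; open, the fingers measure 114 mm over their backs; the gripper's body (76 mm by 85 mm) begins 54 mm behind the grasp point. The pads swing forward as they close: fully open they stand 13 mm farther back than shut.
Start: joints at [-1.473, 0.263, -0.048, 1.259, 0, 1.415], TCP at [131.304, -508.318, 231.278] pointing down, gripper open.
Joint ranges: [-2.65, 2.65], [-0.89, 1.7], [-1.18, 1.37], [-2.13, 2.11], [-1.35, 1.29], [-3.14, 3.14]. Speed limits (rad/s): [1.89, 1.89, 2.57, 2.79, 3.14, 3.14].

### API

Orientations are given as a unit quaternion [x, y, z, w].
In Python, from plant import bot gives the robot as it stands.
- The arm moves only by the shell command python3 -m pendant 'ROWS' [FORCE]. ROWS is JSON, a list of rows, each an object with "slide": the shift along the world's x, y, z in mm, a list of three; "turn": the turn, a rotation vector about the world's x, y, z in rad, a list of three; "hand": the closure, from -1 (fully open) to 1 (shut), so that 0 is half open. In form: [{"slide": [x, y, z], "turn": [wx, wy, wz], "hand": hand}, ...]. A call has 1 to 5 rows; each row shifts and turns the commanded pose from where the row before left it; what a row does not reach is not made up. A row lasts 1/8 s, in which the tool goes at most 62.5 mm and 10.7 degrees, less where a joint would pass 70% of its speed; a pose out of reach is approached as far as the arm can. A call is refused whole if a number of a shift passes 62.5 or a number of a turn 0.188, either way. A call with a gripper value outside its range is refused whole. The fingers move at their own pace and stop on an object; FORCE is the grip in N (left out, the last holds). Time passes only in rows, so rows that do not move let the fingers close. It gives the time, the measured TCP pose, the force and the opening at its end, in the units of the state.
- bot.get_obs(): the state, without advancing time (a new reading comes with each control period).
- bot.snapshot(name): name is "scene" or "top" or "wrist"; returns (picture, depth): 384x512x3 uint8, red, green, blue; 384x512 float32, mm along the optical axis (not along the pixel's ray), 0 where there is no reading.
- bot.camera_model(name): a dict with "K" (3x3 intrinsics, pixels), "R" (3x3) and "t" (3): a world point X has camera coordinates R X + t; the wrist camera has in their place "mount" (4x4, takes a point from camera to tool coordinates, whose origin is the TCP and whose axes are the tool frame's). Camera axes: x right, y down, z forward; pixel columns grow to the right and rows downward; lengths in mm; the calibration is good to about 2 mm. A picture is of the moment at which its call begins: read the wrist's pose just before it. camera_model takes no time and is no camera call.
- bot.close_job(): hands the job in, once; it reports no verdict.
The state is a dict: "clock": time; "joints": joint angles; "qvel": joint speeds; "effort": joint torques, N m; "tool_pos": TCP position; "tcp_rot": TCP orientation; "ft_force": force on the tool from outside, world axes, zero at the start; "wrist_torque": the same for the moment, N m; "grip_width": finger opening in mm.
Only numpy, scipy, OpenCV 4.12 (cv2) and the standard library are available. Lean on these libraries where they do the work, as an engineer would, in place of code of your own. Each camera call takes 0.05 s, during which the arm holds its last target. There are 200 camera calls.

### The job

First swing the steel keeper bar of the jar shaker shut across the jar until it clicks into its catch. Then push the thumb paddle of the spring-return dial down past its first and second clicks to the third, not on to the end stop beyond, and keep it there: finish while still holding the paddle down on the third step, because it springs back when let go. Do not turn the dial while the bar is open, leave the jar standing in its pocket and do not disturb the other things.

Things in the scene. Friction and masses are not known exactly. Their poses are not given: they have to be found in the camera images.
- shaker: jar shaker fixed on the worktop: white base 170 x 270 mm (x, y), deck 40 mm high. Origin: centre of its underside; x to its back, y to its left seen from the front, z up; turned up to 0.3 rad. Left: round pocket with the jar, centre (15, 55) mm. Front left: keeper hinge post. At (-30, -21) mm: catch block, top 112 mm. Right: dial between two round aluminium cheeks, tops 146 mm
- keeper_hinge (a point): axis of the keeper bar's upright hinge, at half the bar's height, 100 mm above the worktop; at (-27, 118) mm in the shaker's frame. The post's top is 125 mm above the worktop
- keeper (a joint): keeper bar angle, rad; 0 = shut at its stop: the bar runs from the hinge along the shaker's -y, 4 mm in front of the jar, to the catch block. Grows as the free end swings out to the front; 1.5 = pointing forward (-x). Starts 0.6 to 1.2. Stays where left; a sprung ball in the catch resists (5 N at the end, 7 N at keeper_push) from 0.11 to 0.04, then draws it to 0. In its catch below 0.03
- keeper_push (a point): where to push the steel keeper bar: on its outer face (front face when shut; its normal is the shaker's -x, turned clockwise from above by the keeper angle), 85 mm from the hinge axis, at half height. Bar 10 mm thick, 18 mm high (91 to 109 mm above the worktop), ending 124 mm from the axis; below it only the deck (40 mm) and the pocket's collar (54 mm high)
- dial_axis (a point): centre of the dial, on its level axis along the shaker's y, 110 mm above the worktop, at (20, -90) mm in the shaker's frame
- dial (a joint): dial turn, rad; 0 = at rest, paddle 0.55 above level; grows as the paddle goes down. Clicks (detents) at 0.3, 0.6, 0.9; ridges between at 0.15, 0.45, 0.75, 1.05; end stop 1.15. A spring returns it to 0 from anywhere: push on the pad about 5 N at first, 8 to 9 N on the third click, up to 11 N on the ridges. The third click counts from 0.79 to 1.01
- paddle_pad (a point): middle of the top of the black thumb pad, 34 mm wide, 36 mm long, on the dial's paddle, 85 mm from the dial axis. The paddle points to the shaker's front: pad 70 mm before the axis at rest, 85 mm level, 81 mm on the third click. Its height over the worktop: 158 mm at rest, 135 mm on the first click, 110 mm on the second, 85 mm on the third, 65 mm at the end stop. Push it straight down
- jar_mid (a point): centre of the lidded glass jar (66 mm across, 88 mm high) that stands loose in the pocket, its top 128 mm above the worktop; not to be handled
- mug_mid (a point): middle of the striped mug (87 x 121 x 90 mm) that stands left of the shaker; bystander
- salt_mid (a point): middle of the salt shaker (44 mm across, 90 mm high) right of the jar shaker; bystander
- tin_mid (a point): middle of the flat tin (86 mm across, 40 mm high) right of and before the jar shaker; bystander
- mill_mid (a point): middle of the dark wooden pepper mill (58 mm across, 160 mm high) behind the jar shaker; bystander
- spoon_mid (a point): middle of the teaspoon (139 x 30 x 10 mm) lying in front of the jar shaker; bystander
Things that resemble listed ones, but are neither listed nor needed, are in the scene too. Leave any red look-alike of the part that bears jar_mid alone.

How it is judged:
By the outcome, as a careful person would: the job done as asked, in the order asked, and still so for the second after the job is handed in, while the arm keeps its last pose, push and grip.
It also fails if it takes over 42 s, if anything falls off the work surface, if the arm or the gripper's body presses on something with over 40 N, if the wrist force passes 120 N, or if a joint passes its speed limit or range.

## Working session

There is one attempt and no reset: what is moved stays moved. The work goes in short steps, Python scripts to look and compute and a shell command to move; the robot and the scene stay as the last step left them, time stands still between calls to the robot, and variables do not carry over. Pictures are saved under pics/ and viewed, about 8 in all and at most 12, crops included, and the job is handed in when it is done.

```bash
ls; mkdir -p pics
python3 - <<'E'
from plant import bot
import cv2,numpy as np
o=bot.get_obs();print({k:np.round(v,3).tolist() for k,v in o.items()})
for n in("scene","top"):
    p,d=bot.snapshot(n);cv2.imwrite(f"pics/{n}0.png",p[:,:,::-1]);np.savez(f"{n}0.npz",p=p,d=d)
    m=bot.camera_model(n);print(n,{k:np.round(v,3).tolist() for k,v in m.items()})
print(bot.camera_model("wrist"))
E
```

```text
pics
{'clock': 0.0, 'joints': [-1.473, 0.264, -0.049, 1.259, 0.0, 1.416], 'qvel': [-0.001, 0.001, -0.002, -0.001, -0.0, 0.001], 'effort': [-0.002, -63.761, 38.457, 0.014, -0.0, -0.0], 'tool_pos': [131.268, -508.053, 230.814], 'tcp_rot': [0.701, 0.089, -0.701, 0.089], 'ft_force': [0.113, 0.089, 0.386], 'wrist_torque': [-0.01, 0.018, -0.007], 'grip_width': 85.457}
scene {'K': [[399.444, 0.0, 261.117], [0.0, 399.444, 187.863], [0.0, 0.0, 1.0]], 'R': [[0.88, 0.475, 0.005], [0.391, -0.719, -0.575], [-0.269, 0.508, -0.818]], 't': [-505.154, -125.95, 1177.903]}
top {'K': [[481.127, 0.0, 264.324], [0.0, 481.127, 194.915], [0.0, 0.0, 1.0]], 'R': [[0.019, -1.0, -0.018], [-0.988, -0.016, -0.151], [0.151, 0.021, -0.988]], 't': [21.336, 577.459, 1385.639]}
{'K': array([[327.00548732,   0.        , 252.87541171],
       [  0.        , 327.00548732, 186.93294548],
       [  0.        ,   0.        ,   1.        ]]), 'mount': array([[ 6.16020684e-04, -2.68388191e-01,  9.63310645e-01,
        -1.42155766e+02],
       [ 9.99999810e-01,  1.33718356e-04, -6.02227477e-04,
        -8.11582073e-01],
       [ 3.28184276e-05,  9.63310833e-01,  2.68388222e-01,
        -6.82212729e+01],
       [ 0.00000000e+00,  0.00000000e+00,  0.00000000e+00,
         1.00000000e+00]])}
```

View pics/scene0.png

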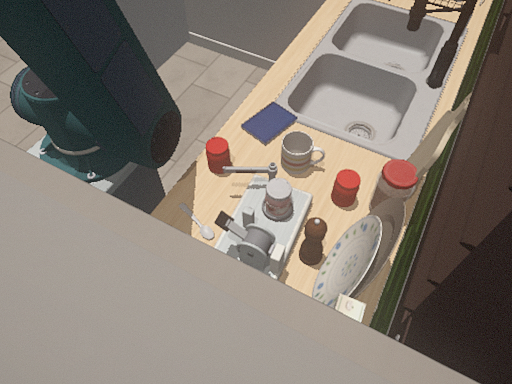

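View pics/top0.png

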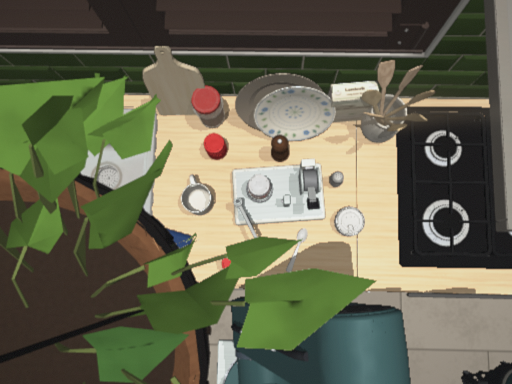

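Scene view: shaker with clear jar at (278,197), keeper bar from its hinge (272,170) to its free end (226,170), paddle (225,220), spoon (197,222). Red look-alike jars are at (217,155) and (346,188). Top view: base around (280,193), jar (260,187), bar (240,203)→(256,236), catch (287,201), dial (310,180). The mug is at (197,198), salt (336,178), tin (349,221) and mill (280,148).

Next I measure the base, hinge and bar by ray/plane.

```bash
cat > h.py <<'E'
import numpy as np,cv2
from plant import bot
def cloud(n,d):
    m=bot.camera_model(n);K,R,t=m["K"],np.array(m["R"]),np.array(m["t"])
    v,u=np.mgrid[:384,:512]
    c=np.stack([(u-K[0][2])/K[0][0]*d,(v-K[1][2])/K[1][1]*d,d],-1)
    return (c-t)@R      # R^T(c-t)
def proj(n,X):
    m=bot.camera_model(n);c=np.array(m["R"])@np.array(X,float)+m["t"];p=np.array(m["K"])@c;return p[:2]/p[2]
def ray(n,u,v,z):
    m=bot.camera_model(n);R=np.array(m["R"]);o=-R.T@m["t"];d=R.T@np.linalg.inv(m["K"])@[u,v,1];return o+d*(z-o[2])/d[2]
def S(o,th,p):
    c,s=np.cos(th),np.sin(th);return np.array([o[0]+c*p[0]-s*p[1],o[1]+s*p[0]+c*p[1]])
E
python3 - <<'E'
from h import *
f=np.load("top0.npz");P=cloud("top",f["d"]);p=f["p"].astype(int)
sat=p.max(-1)-p.min(-1)
win=np.zeros(sat.shape,bool);win[155:245,225:335]=1
m=win&(abs(P[...,2]-40)<7)&(f["d"]>0)&(sat<40)
m=m.astype(np.uint8);n,l,s,c=cv2.connectedComponentsWithStats(m);k=1+s[1:,4].argmax()
X=P[l==k];print(len(X),X[:,2].mean());r=cv2.minAreaRect(X[:,:2].astype(np.float32));print("rect",r)
for nm,(u,v),z in[("hinge",(240,203),125),("barend",(256,236),100),("jar",(260,186),128),("catch",(287,201),112),("dial",(310,180),130),("pad",(313,205),158),("redjar",(226,264),80)]:
    print(nm,ray("top",u,v,z).round(),P[v,u].round())
b=win&(P[...,2]>85)
b=b&(P[...,0]<P[205,240][0]);
g=np.zeros((384,512,3),np.uint8)
for a in("top","scene"):
    f=np.load(a+"0.npz")["p"][:,:,::-1]
    q=f[150:280,180:360] if a=="top" else f[120:280,170:350]
    cv2.imwrite(f"pics/{a}crop.png",cv2.resize(q,None,fx=4,fy=4 if a=="top" else 3.6,interpolation=2))
E
```

```text
3128 40.14137202931105
rect ((584.399169921875, -8.970382690429688), (168.24337768554688, 267.65228271484375), 4.905755043029785)
hinge [541.  97. 125.] [542.  98. 114.]
barend [451.  52. 100.] [450.  51. 108.]
jar [589.  42. 128.] [589.  42. 130.]
catch [550. -34. 112.] [551. -34. 109.]
dial [608. -97. 130.] [606. -97. 140.]
pad [ 534. -104.  158.] [ 533. -103.  167.]
redjar [371. 136.  80.] [371. 135.  92.]
```

View pics/topcrop.png

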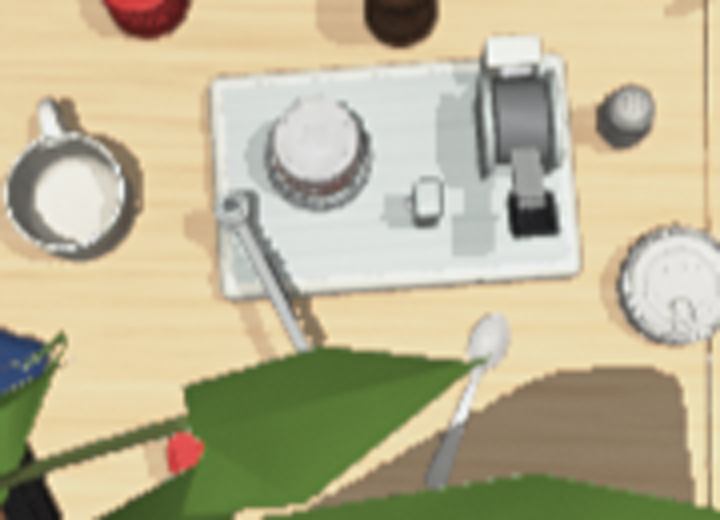

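View pics/scenecrop.png

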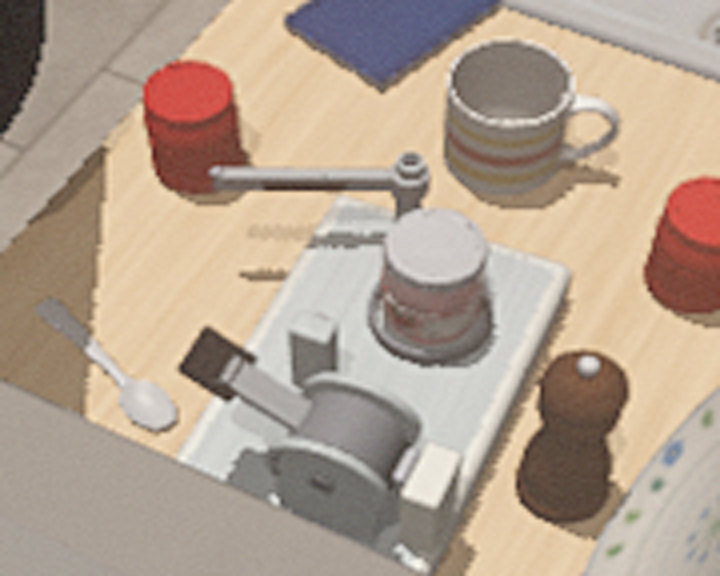

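Crops: bar runs from hinge post (top crop 236,207) to a free end hidden under a leaf; in the scene crop its end is at (215,177) → full (224,169). Pad is at top crop (533,215). The real jar is the white-lidded one in the pocket; the red ones are left alone. Now I refine using sub-pixel features and both views.

Run:
```python
from h import *
from scipy.spatial.transform import Rotation as Ro
th=0.0856;o=(584.4,-9.0)
R=Ro.from_quat(bot.get_obs()["tcp_rot"]).as_matrix();print("tool axes cols",R.round(2).tolist())
for n in("top","scene"):
    f=np.load(n+"0.npz");P=cloud(n,f["d"]);
    near=lambda q,r:np.hypot(P[...,0]-q[0],P[...,1]-q[1])<r
    for nm,q,z,r in[("jar",S(o,th,(15,55)),128,45),("hinge",S(o,th,(-27,118)),125,22),("catch",S(o,th,(-30,-21)),112,25)]:
        m=near(q,r)&(abs(P[...,2]-z)<7);X=P[m];print(n,nm,"exp",q.round(),m.sum(),"mid",((X.max(0)+X.min(0))/2).round(1),"mean",X.mean(0).round(1),"ext",np.ptp(X,axis=0).round(0))
    h=S(o,th,(-27,118));m=near(h,135)&~near(h,25)&(P[...,2]>88)&(P[...,2]<114)&(P[...,0]<h[0]-8)
    if n=="top": sat=np.ptp(f["p"].astype(int),axis=-1);m&=sat<40
    X=P[m];
    # keep points within bar sector
    k=np.arctan2(*( ((X[:,:2]-h)@np.array([[-np.cos(th),np.sin(th)],[-np.sin(th),-np.cos(th)]])).T));X=X[(k>.4)&(k<1.4)]
    l=cv2.fitLine(X[:,:2].astype(np.float32),cv2.DIST_HUBER,0,.01,.01).ravel();d=l[:2]*(-np.sign(l[0]))
    v=np.array([d@[-np.cos(th),-np.sin(th)],d@[np.sin(th),-np.cos(th)]])
    print(n,"bar",len(X),"zmean",X[:,2].mean().round(),"angle",np.arctan2(*v).round(3),"line pt",l[2:].round(1),"dir",d.round(3),"end",((X[:,:2]-h)@d).max().round(1),"hinge off line",np.cross(d,h-l[2:]).round(1))
print("scene bar end",ray("scene",224,169,105).round(1))
for n in("top","scene"):
  for p in[(-27,118,125),(-30,-21,112),(15,55,128)]:print(n,p,proj(n,[*S(o,th,p[:2]),p[2]]).round(1))
```

```text
tool axes cols [[-0.0, 0.25, -0.97], [0.0, -0.97, -0.25], [-1.0, -0.0, -0.0]]
top jar exp [595.  47.] 365 mid [594.6  46.7 127.8] mean [594.3  46.1 128.6] ext [60. 59. 13.]
top hinge exp [547. 106.] 31 mid [547.7 106.1 125.3] mean [547.5 105.3 124.5] ext [15. 17. 12.]
top catch exp [556. -32.] 55 mid [555.9 -30.1 110.8] mean [555.8 -32.2 111.9] ext [24. 20. 11.]
top bar 119 zmean 108.0 angle 1.172 line pt [477.7  67. ] dir [-0.885 -0.466] end 112.3 hinge off line -2.3
scene jar exp [595.  47.] 477 mid [595.4  46.8 127. ] mean [596.1  44.6 128.4] ext [60. 61. 12.]
scene hinge exp [547. 106.] 37 mid [548.5 104.9 123.7] mean [549.2 104.2 123.2] ext [16. 16. 11.]
scene catch exp [556. -32.] 88 mid [557.6 -31.3 110.4] mean [557.9 -33.8 111.4] ext [25. 22. 10.]
scene bar 275 zmean 106.0 angle 1.172 line pt [483.5  67.8] dir [-0.885 -0.466] end 123.3 hinge off line -4.2
scene bar end [442.8  47.1 105. ]
top (-27, 118, 125) [236.9 200.6]
top (-30, -21, 112) [286.4 198.9]
top (15, 55, 128) [258.3 184.1]
scene (-27, 118, 125) [272.4 163.4]
scene (-30, -21, 112) [247.9 209.8]
scene (15, 55, 128) [278.7 187.5]<stdin>:17: DeprecationWarning: Arrays of 2-dimensional vectors are deprecated. Use arrays of 3-dimensional vectors instead. (deprecated in NumPy 2.0)
```

```bash
cat >> h.py <<'E'
TH=0.0856;O=(584.6,-9.0);XS=np.array([np.cos(TH),np.sin(TH)]);YS=np.array([-np.sin(TH),np.cos(TH)]);H=S(O,TH,(-27,118))
def keep(k,s=85,off=None):
    d=-YS*np.cos(k)-XS*np.sin(k);n=-XS*np.cos(k)+YS*np.sin(k)
    if off is None: off=5+14.5*abs(n@XS)+11*abs(n@YS)
    return H+s*d+off*n
E
python3 - <<'E'
from h import *
f=np.load("top0.npz");P=cloud("top",f["d"]);p=f["p"].astype(int)
g=(p[...,1]>p[...,0]+25)&(p[...,1]>p[...,2]+25);g[:60]=0
print("leaf z pct",np.percentile(P[g][:,2],[0,5,50,95]).round())
Q=P[(P[...,0]>200)&(P[...,0]<500)&(abs(P[...,1])<300)&(P[...,2]>120)&(P[...,2]<700)];print(len(Q),Q[:5])
print("mill",P[147,280].round(),"mug",P[198,197].round())
for k in[1.3,1.17,1.05,.9,.75,.6,.45,.3,.15,.05,0]:print(k,keep(k).round(1))
print("clear start",keep(1.17,85,50).round(),"pad",S(O,TH,(20-78,-90)).round(1))
E
```

```text
leaf z pct [-135. 1105. 1166. 1197.]
1156 [[286.87829483  89.36716488 143.67084001]
 [287.274951    86.29585348 149.73374433]
 [288.19954928  82.66712185 165.13383416]
 [288.64853372  79.60746292 172.14623724]
 [289.1017636   76.57164472 179.2438941 ]]
mill [697. -12. 147.] mug [569. 237.  10.]
1.3 [461.2  94.9]
1.17 [462.8  84.9]
1.05 [465.4  75.7]
0.9 [470.3  64.4]
0.75 [477.   53.6]
0.6 [485.6  43.7]
0.45 [496.  35.]
0.3 [507.9  27.9]
0.15 [521.2  22.8]
0.05 [530.6  20.6]
0 [535.4  19.9]
clear start [449. 111.] pad [ 534.5 -103.6]
```

```bash
python3 -m pendant '[{"slide":[21.6,41.2,0],"turn":[0,0,0.156],"hand":1},{"slide":[21.6,41.2,0],"turn":[0,0,0.156],"hand":1},{"slide":[21.6,41.2,0],"turn":[0,0,0.156],"hand":1},{"slide":[21.6,41.2,0],"turn":[0,0,0.156],"hand":1},{"slide":[21.6,41.2,0],"turn":[0,0,0.156],"hand":1}]' 30
python3 -m pendant '[{"slide":[21.6,41.2,0],"turn":[0,0,0.156],"hand":1},{"slide":[21.6,41.2,0],"turn":[0,0,0.156],"hand":1},{"slide":[21.6,41.2,0],"turn":[0,0,0.156],"hand":1},{"slide":[21.6,41.2,0],"turn":[0,0,0.156],"hand":1},{"slide":[21.6,41.2,0],"turn":[0,0,0],"hand":1}]'
```

```text
clock: 0.72
tool_pos: [239.6, -300.8, 231.1]
tcp_rot: [0.614, 0.351, -0.614, 0.351]
ft_force: [1.2, -0.4, 0.3]
grip_width: 0.2
clock: 1.35
tool_pos: [347.7, -94.8, 231.2]
tcp_rot: [0.477, 0.522, -0.477, 0.522]
ft_force: [0.8, -1.0, 0.2]
grip_width: -0.0
```

```bash
python3 -m pendant '[{"slide":[21.6,41.2,0],"turn":[0,0,0],"hand":1},{"slide":[21.6,41.2,0],"turn":[0,0,0],"hand":1},{"slide":[21.6,41.2,-10],"turn":[0,0,0],"hand":1},{"slide":[21.6,41.2,-20],"turn":[0,0,0],"hand":1},{"slide":[21.6,41.2,-30],"turn":[0,0,0],"hand":1}]'
python3 - <<'E'
from h import *
from scipy.spatial.transform import Rotation as Ro
o=bot.get_obs();R=Ro.from_quat(o["tcp_rot"]).as_matrix();print(o["tool_pos"],R.round(3).tolist(),o["joints"])
p,d=bot.snapshot("wrist");q,_=bot.snapshot("scene")
cv2.imwrite("pics/w1.png",np.hstack([p[:,:,::-1],cv2.resize(q[120:280,170:350,::-1],(288,256)).copy() if 0 else cv2.copyMakeBorder(cv2.resize(q[120:280,170:350,::-1],(288,256)),0,128,0,0,0)]))
E
```

```text
clock: 1.98
tool_pos: [456.2, 111.3, 170.9]
tcp_rot: [0.478, 0.521, -0.478, 0.521]
ft_force: [0.5, -0.7, 0.3]
grip_width: 0.2
[456.16263856 111.33192404 170.90196619] [[0.001, 0.996, 0.086], [0.0, 0.086, -0.996], [-1.0, 0.001, 0.0]] [ 6.56241064e-02  1.96847910e-01 -3.07221880e-01  1.06543954e+00
 -7.53089477e-05  1.55009995e+00]
```

View pics/w1.png

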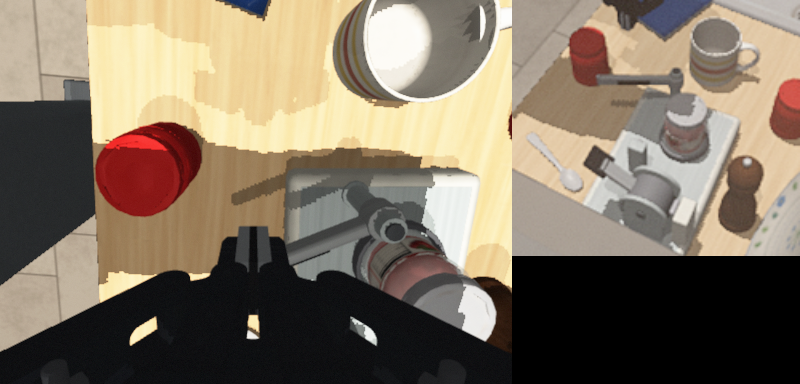

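Wrist view: fingers (253,235) hang outside the bar (bar from the hinge at 393,230 down-left), red jar (150,170) clear. Scene inset agrees. I descend and start the push.

```bash
python3 -m pendant '[{"slide":[0,0,-47],"turn":[0,0,0],"hand":1},{"slide":[0,0,-46],"turn":[0,0,0],"hand":1},{"slide":[6,-18,0],"turn":[0,0,0],"hand":1},{"slide":[0.6,-8.4,0],"turn":[0,0,0],"hand":1},{"slide":[2.6,-9.2,0],"turn":[0,0,0],"hand":1}]'
python3 -m pendant '[{"slide":[2.2,-5.6,0],"turn":[0,0,0],"hand":1},{"slide":[2.7,-5.7,0],"turn":[0,0,0],"hand":1},{"slide":[3.2,-5.5,0],"turn":[0,0,0],"hand":1},{"slide":[3.5,-5.3,0],"turn":[0,0,0],"hand":1},{"slide":[4.2,-5.1,0],"turn":[0,0,0],"hand":1}]'
```

```text
clock: 2.7
tool_pos: [464.7, 73.5, 78.9]
tcp_rot: [0.478, 0.521, -0.478, 0.521]
ft_force: [0.6, 0.5, 0.3]
grip_width: -0.1
clock: 3.32
tool_pos: [480.5, 46.6, 78.3]
tcp_rot: [0.478, 0.521, -0.478, 0.521]
ft_force: [-0.7, 1.2, 0.9]
grip_width: -0.0
```

```bash
python3 -m pendant '[{"slide":[5,-3,0],"turn":[0,0,0],"hand":1},{"slide":[5.2,-4.3,0],"turn":[0,0,0],"hand":1},{"slide":[5.2,-4.4,0],"turn":[0,0,0],"hand":1},{"slide":[6,-3.5,0],"turn":[0,0,0],"hand":1},{"slide":[6,-3.6,0],"turn":[0,0,0],"hand":1}]'
python3 -m pendant '[{"slide":[6.6,-2.5,0],"turn":[0,0,0],"hand":1},{"slide":[6.6,-2.5,0],"turn":[0,0,0],"hand":1},{"slide":[4.7,-1.1,0],"turn":[0,0,0],"hand":1}]'
```

```text
clock: 3.95
tool_pos: [508.1, 27.8, 78.3]
tcp_rot: [0.478, 0.521, -0.478, 0.521]
ft_force: [-0.4, 0.2, 0.5]
grip_width: -0.3
clock: 4.32
tool_pos: [526.1, 21.8, 78.3]
tcp_rot: [0.478, 0.521, -0.478, 0.521]
ft_force: [-0.6, 0.5, -0.1]
grip_width: -0.2
```

Run:
```python
from h import *
q,d=bot.snapshot("scene");P=cloud("scene",d)
cv2.imwrite("pics/s2.png",cv2.resize(q[120:280,170:350,::-1],None,fx=4,fy=3.6))
o=bot.get_obs();print(o["tool_pos"],o["ft_force"])
```

```text
[526.52370838  21.74023339  78.26343525] [-1.34618531 -0.03521095 -0.24198353]
```

View pics/s2.png

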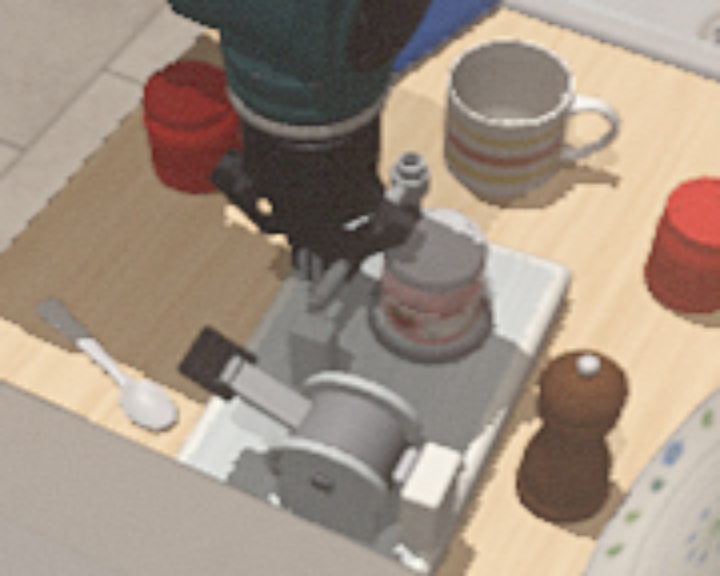

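Scene crop: the bar now runs past the front of the jar (330,275) towards the catch block (315,330), nearly shut. I continue in small steps along the shaker's +x, watching the force.

```bash
python3 -m pendant '[{"slide":[3,0.1,0],"turn":[0,0,0],"hand":1},{"slide":[3,0.1,0],"turn":[0,0,0],"hand":1}]'
python3 -m pendant '[{"slide":[2.5,0.2,0],"turn":[0,0,0],"hand":1},{"slide":[2,0.2,0],"turn":[0,0,0],"hand":1}]'
```

```text
clock: 4.62
tool_pos: [529.8, 21.9, 78.0]
tcp_rot: [0.477, 0.522, -0.479, 0.52]
ft_force: [-9.1, -5.2, 6.1]
grip_width: 0.3
clock: 4.88
tool_pos: [534.6, 22.4, 78.4]
tcp_rot: [0.477, 0.521, -0.479, 0.521]
ft_force: [-18.3, -5.3, 16.4]
grip_width: 0.1
```

Run:
```python
from h import *
print(bot.get_obs()["ft_force"],bot.get_obs()["wrist_torque"])
p,d=bot.snapshot("wrist");q,_=bot.snapshot("scene")
cv2.imwrite("pics/w3.png",np.hstack([p[:,:,::-1],cv2.copyMakeBorder(cv2.resize(q[120:280,190:310,::-1],(288,384)),0,0,0,0,0)]))
```

```text
[-18.29243609  -5.28211682  16.41581406] [-0.65844696  2.59730956  0.06199861]
```

View pics/w3.png

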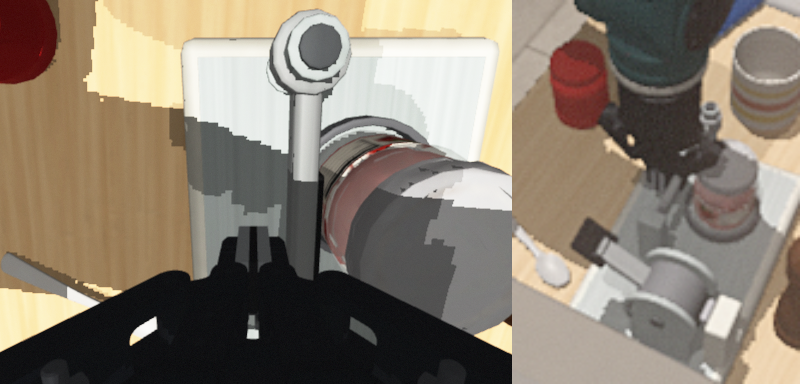

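Wrist view: the bar (305,100→305,270) runs parallel to the base's sides, so it looks shut. The gripper's right knuckle (420,300) overhangs the jar lid, which may explain the 16 N upward force, so I lift first.

```bash
python3 -m pendant '[{"slide":[0,0,5],"turn":[0,0,0],"hand":1},{"slide":[0,0,5],"turn":[0,0,0],"hand":1}]'; python3 -m pendant '[{"slide":[0,0,2],"turn":[0,0,0],"hand":1}]'
```

```text
clock: 5.22
tool_pos: [534.7, 22.7, 87.8]
tcp_rot: [0.477, 0.522, -0.479, 0.52]
ft_force: [-5.0, -0.0, -3.5]
grip_width: 0.3
clock: 5.35
tool_pos: [534.8, 22.7, 89.9]
tcp_rot: [0.477, 0.522, -0.479, 0.52]
ft_force: [-4.6, -0.9, -4.6]
grip_width: -0.0
```

```bash
python3 -m pendant '[{"slide":[1.5,0.1,0],"turn":[0,0,0],"hand":1},{"slide":[1.5,0.1,0],"turn":[0,0,0],"hand":1}]'; python3 -m pendant '[{"slide":[0,0,0],"turn":[0,0,0],"hand":1}]'
```

```text
clock: 5.6
tool_pos: [535.4, 22.8, 89.6]
tcp_rot: [0.476, 0.523, -0.48, 0.519]
ft_force: [-24.5, -4.1, 11.2]
grip_width: 0.1
clock: 5.72
tool_pos: [535.3, 22.8, 89.7]
tcp_rot: [0.476, 0.523, -0.48, 0.519]
ft_force: [-20.8, -3.9, 9.0]
grip_width: 0.0
```

Firm stop: 3 mm commanded gave 0.6 mm of motion and the force rose to 20 N, so the bar is home. I back off, rise and check the bar and jar.

```bash
python3 -m pendant '[{"slide":[-6,-0.5,0],"turn":[0,0,0],"hand":1},{"slide":[-19,-1.5,0],"turn":[0,0,0],"hand":1},{"slide":[0,0,50],"turn":[0,0,0],"hand":1},{"slide":[0,0,55],"turn":[0,0,0],"hand":1},{"slide":[-10,-30,20],"turn":[0,0,0],"hand":1}]'
python3 -m pendant '[{"slide":[10,-45,0],"turn":[0,0,0],"hand":1},{"slide":[23,-46,0],"turn":[0,0,0],"hand":1},{"slide":[0,0,0],"turn":[0,0,0],"hand":1}]'
python3 - <<'E'
from h import *
o=bot.get_obs();print(o["tool_pos"],o["ft_force"])
p,dw=bot.snapshot("wrist");q,d=bot.snapshot("scene");P=cloud("scene",d)
cv2.imwrite("pics/w4.png",np.hstack([p[:,:,::-1],cv2.resize(q[120:280,190:310,::-1],(288,384))]))
rel=P[...,:2]-H;a=rel@-YS;b=rel@-XS
m=(a>20)&(a<110)&(abs(b)<25)&(P[...,2]>101)&(P[...,2]<114);X=np.c_[a[m],b[m]]
l=cv2.fitLine(X.astype(np.float32),cv2.DIST_HUBER,0,.01,.01).ravel();print("bar n",m.sum(),"k",np.arctan(l[1]/l[0]),l)
m=(np.hypot(*(P[...,:2]-S(O,TH,(15,55))).transpose(2,0,1))<45)&(abs(P[...,2]-128)<7);X=P[m];print("jar",((X.max(0)+X.min(0))/2).round(1),X.mean(0).round(1))
E
```

```text
clock: 6.35
tool_pos: [505.5, -8.7, 218.4]
tcp_rot: [0.478, 0.52, -0.476, 0.523]
ft_force: [1.0, -1.1, -0.0]
grip_width: -0.1
clock: 6.72
tool_pos: [538.4, -102.9, 215.0]
tcp_rot: [0.479, 0.52, -0.479, 0.521]
ft_force: [0.4, -0.2, -0.0]
grip_width: -0.1
[ 538.3589095  -102.90120781  215.00815414] [ 0.40109895 -0.19467304 -0.02424016]
bar n 169 k -0.019975157 [ 9.998005e-01 -1.997383e-02  6.662447e+01 -2.723701e+00]
jar [595.4  46.5 127.1] [596.1  44.7 128.4]
```

View pics/w4.png

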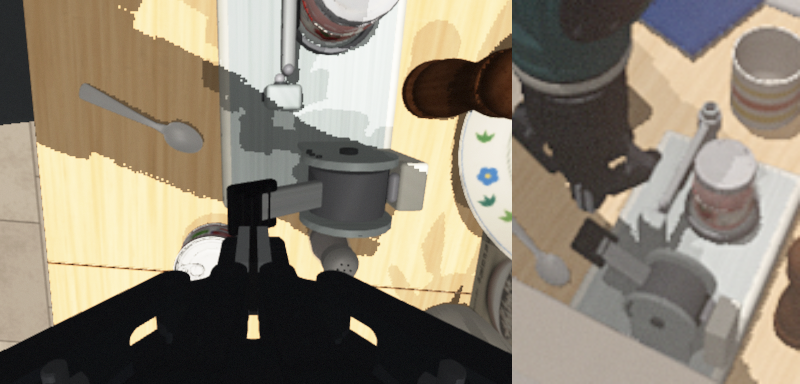

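Wrist view: bar's end sits behind the catch (285,90), and the pad (252,207) lies right under the fingertips. Depth fit gives k≈-0.02±noise, and the jar is unmoved (595.4, 46.5). I turn the hand +90° so the knuckles stay clear of the cheeks, then measure the pad.

```bash
python3 -m pendant '[{"slide":[0,0,0],"turn":[0,0,0.175],"hand":1},{"slide":[0,0,0],"turn":[0,0,0.175],"hand":1},{"slide":[0,0,0],"turn":[0,0,0.175],"hand":1},{"slide":[0,0,0],"turn":[0,0,0.175],"hand":1},{"slide":[0,0,0],"turn":[0,0,0.175],"hand":1}]'
python3 -m pendant '[{"slide":[0,0,0],"turn":[0,0,0.175],"hand":1},{"slide":[0,0,0],"turn":[0,0,0.175],"hand":1},{"slide":[-2,-0.3,0],"turn":[0,0,0.175],"hand":1},{"slide":[-2,-0.3,0],"turn":[0,0,0.171],"hand":1},{"slide":[0,0,0],"turn":[0,0,0],"hand":1}]'
python3 - <<'E'
from h import *
from scipy.spatial.transform import Rotation as Ro
o=bot.get_obs();print(o["tool_pos"],o["ft_force"],o["joints"])
p,d=bot.snapshot("wrist");m=bot.camera_model("wrist");K=m["K"]
R=Ro.from_quat(o["tcp_rot"]).as_matrix();print(R.round(2).tolist())
v,u=np.mgrid[:384,:512];c=np.stack([(u-K[0,2])/K[0,0]*d,(v-K[1,2])/K[1,1]*d,d],-1)
P=(c@m["mount"][:3,:3].T+m["mount"][:3,3])@R.T+o["tool_pos"]
rel=P[...,:2]-np.array(S(O,TH,(20,-90)));a=rel@-XS;b=rel@YS
k=(a>45)&(a<110)&(abs(b)<25)&(P[...,2]>135)&(P[...,2]<185)&(p.max(-1)<60)&(d>0)
print(k.sum(),"front range",a[k].min(),a[k].max(),"side",b[k].min(),b[k].max(),"z",P[k][:,2].min(),P[k][:,2].max())
cv2.imwrite("pics/w5.png",p[:,:,::-1])
E
```

```text
clock: 7.45
tool_pos: [536.8, -99.0, 215.6]
tcp_rot: [0.21, 0.675, -0.21, 0.675]
ft_force: [-0.2, 0.3, 1.0]
grip_width: -0.0
clock: 8.07
tool_pos: [532.8, -99.9, 215.6]
tcp_rot: [-0.03, 0.706, 0.03, 0.707]
ft_force: [-0.5, -0.4, 0.2]
grip_width: -0.0
[532.82344242 -99.85463741 215.57739063] [-0.45386992 -0.42548993  0.18609063] [-3.35683833e-01  2.97285162e-01 -4.19562879e-02  1.23122485e+00
  1.35587150e-04 -4.21923153e-01]
[[0.0, -0.09, 1.0], [0.0, 1.0, 0.09], [-1.0, -0.0, 0.0]]
1777 front range 58.66894039546234 90.84761772458728 side -17.051439496822958 16.3404045966041 z 147.92213725472573 167.57751677064408
```

View pics/w5.png

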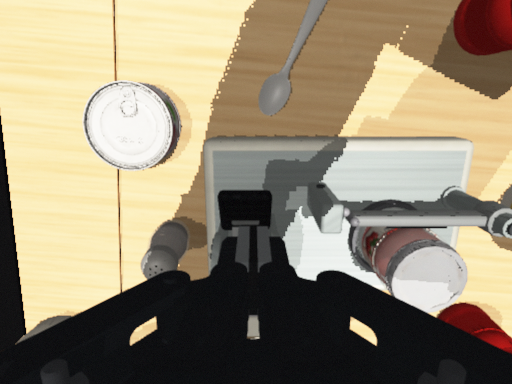

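Wrist view: pad (245,208) is under the closed fingertips; spoon, tin and salt are clear. The measured pad spans 59–91 mm before the axis, side ±17, z 148–168, as it must. I correct (+1.7, −3.7) and descend.

```bash
python3 -m pendant '[{"slide":[1.7,-3.7,0],"turn":[0,0,0],"hand":1},{"slide":[0,0,-25],"turn":[0,0,0],"hand":1},{"slide":[0,0,-17],"turn":[0,0,0],"hand":1},{"slide":[0,0,-6],"turn":[0,0,0],"hand":1},{"slide":[0,0,-6],"turn":[0,0,0],"hand":1}]'
python3 -m pendant '[{"slide":[0,0,-6],"turn":[0,0,0],"hand":1},{"slide":[0,0,-6],"turn":[0,0,0],"hand":1},{"slide":[0,0,-6],"turn":[0,0,0],"hand":1}]'
python3 -m pendant '[{"slide":[0,0,-6],"turn":[0,0,0],"hand":1},{"slide":[0,0,-6],"turn":[0,0,0],"hand":1},{"slide":[0,0,-6],"turn":[0,0,0],"hand":1}]'
```

```text
clock: 8.75
tool_pos: [535.3, -104.7, 161.9]
tcp_rot: [-0.03, 0.706, 0.03, 0.707]
ft_force: [-1.5, -0.4, 10.3]
grip_width: 0.2
clock: 9.12
tool_pos: [535.3, -104.8, 144.2]
tcp_rot: [-0.03, 0.706, 0.03, 0.707]
ft_force: [-2.1, 0.1, 7.1]
grip_width: 0.1
clock: 9.5
tool_pos: [534.8, -104.8, 126.1]
tcp_rot: [-0.03, 0.706, 0.03, 0.707]
ft_force: [-5.1, 0.4, 10.4]
grip_width: -0.2
```

Pressing as expected (7–10 N). On to about z = 88.

```bash
python3 -m pendant '[{"slide":[0,0,-5],"turn":[0,0,0],"hand":1},{"slide":[0,0,-5],"turn":[0,0,0],"hand":1},{"slide":[0,0,-5],"turn":[0,0,0],"hand":1},{"slide":[0,0,-4],"turn":[0,0,0],"hand":1}]'
python3 -m pendant '[{"slide":[0,0,-4],"turn":[0,0,0],"hand":1},{"slide":[0,0,-4],"turn":[0,0,0],"hand":1}]'
python3 -m pendant '[{"slide":[0,0,-4],"turn":[0,0,0],"hand":1}]'
python3 -m pendant '[{"slide":[0,0,-4],"turn":[0,0,0],"hand":1}]'
```

```text
clock: 10.0
tool_pos: [534.6, -104.8, 107.2]
tcp_rot: [-0.03, 0.706, 0.03, 0.707]
ft_force: [-6.8, -1.0, 13.6]
grip_width: 0.0
clock: 10.25
tool_pos: [535.2, -104.8, 99.3]
tcp_rot: [-0.03, 0.706, 0.03, 0.707]
ft_force: [-2.1, -0.2, 11.0]
grip_width: -0.3
clock: 10.38
tool_pos: [535.8, -104.8, 95.5]
tcp_rot: [-0.03, 0.706, 0.03, 0.707]
ft_force: [0.1, 1.0, 10.7]
grip_width: 0.0
clock: 10.5
tool_pos: [536.5, -104.8, 91.7]
tcp_rot: [-0.03, 0.705, 0.03, 0.708]
ft_force: [2.9, 2.5, 11.7]
grip_width: 0.1
```

```bash
python3 -m pendant '[{"slide":[0,0,-3.5],"turn":[0,0,0],"hand":1}]'
python3 -m pendant '[{"slide":[0,0,0],"turn":[0,0,0],"hand":1},{"slide":[0,0,0],"turn":[0,0,0],"hand":1}]'
cat > ang.py <<'E'
from h import *
o=bot.get_obs();print(o["tool_pos"],o["ft_force"])
q,d=bot.snapshot("scene");P=cloud("scene",d)
rel=P[...,:2]-np.array(S(O,TH,(20,-90)));a=rel@-XS;b=rel@YS;z=P[...,2]-110
for nm,m in(("pad",(a>62)&(a<100)&(abs(b)<17)&(q.max(-1)<70)),("arm",(a>42)&(a<64)&(abs(b)<8))):
    m&=(d>0)&(z>-60)&(z<15)
    print(nm,m.sum(),np.c_[a[m],b[m],z[m]][::max(1,m.sum()//14)].round(1).tolist())
    if m.sum()>8: l=cv2.fitLine(np.c_[a[m],z[m]].astype(np.float32),cv2.DIST_HUBER,0,.01,.01).ravel();print("tilt below level",-np.arctan(l[1]/l[0]),"dial",.55-np.arctan(l[1]/l[0]),l)
rh=P[...,:2]-H;a=rh@-YS;b=rh@-XS;m=(a>20)&(a<110)&(abs(b)<25)&(P[...,2]>101)&(P[...,2]<114)
if m.sum()>20: l=cv2.fitLine(np.c_[a[m],b[m]].astype(np.float32),cv2.DIST_HUBER,0,.01,.01).ravel();print("bar k",np.arctan(l[1]/l[0]),m.sum())
m=(np.hypot(*(P[...,:2]-S(O,TH,(15,55))).transpose(2,0,1))<45)&(abs(P[...,2]-128)<7);X=P[m];print("jar",((X.max(0)+X.min(0))/2).round(1))
p,_=bot.snapshot("wrist")
cv2.imwrite("pics/w6.png",np.hstack([p[:,:,::-1],cv2.resize(q[150:270,200:290,::-1],(288,384))]))
E
python3 ang.py
```

```text
clock: 10.62
tool_pos: [536.9, -104.9, 88.4]
tcp_rot: [-0.031, 0.705, 0.03, 0.708]
ft_force: [3.9, 1.8, 14.9]
grip_width: -0.1
clock: 10.88
tool_pos: [536.8, -104.9, 88.6]
tcp_rot: [-0.031, 0.705, 0.03, 0.708]
ft_force: [1.6, 1.2, 13.2]
grip_width: 0.0
[ 536.81581427 -104.92056687   88.59588665] [ 1.60309829  1.22509885 13.2182807 ]
pad 57 [[63.8, -0.6, 11.9], [66.2, 14.8, -24.8], [67.4, -13.1, 11.9], [68.2, -13.0, 2.0], [67.6, -10.6, -6.4], [81.9, -10.4, -27.0], [85.5, -13.6, -29.1], [76.8, -10.6, -27.6], [92.3, -16.3, -34.4], [82.3, -15.0, -29.0], [72.5, -13.4, -24.2], [84.4, -16.5, -32.9], [74.0, -15.8, -26.0], [64.5, -14.1, -21.7], [64.4, -14.9, -25.1]]
tilt below level 1.2310737 dial 1.7810738 [  0.33322555  -0.94284713  72.13986    -15.0914    ]
arm 75 [[62.7, 2.3, 12.3], [63.4, -6.3, 12.5], [63.7, 1.8, -5.8], [63.9, 5.8, -17.4], [61.6, 5.9, -20.5], [49.2, 6.9, -13.1], [57.9, 3.6, -18.6], [45.5, 4.6, -11.0], [58.3, -0.4, -16.9], [47.3, 2.9, -14.3], [54.8, -2.4, -15.5], [43.8, 0.8, -12.8], [53.6, -4.8, -15.2], [42.4, -1.9, -11.8], [45.2, -6.4, -10.8]]
tilt below level 0.24314123 dial 0.79314125 [  0.9705865   -0.24075264  53.0542     -14.481252  ]
bar k -0.014091807 167
jar [595.6  47.2 126.9]
```

View pics/w6.png

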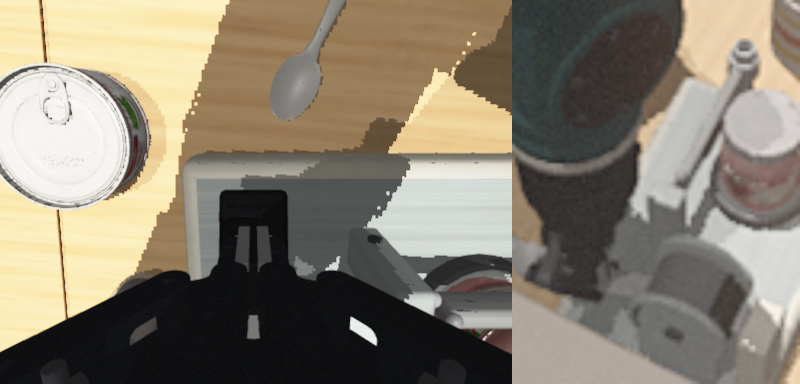

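```bash
cat > ang2.py <<'E'
from h import *
q,d=bot.snapshot("scene");P=cloud("scene",d);t=[]
o=bot.get_obs();print(o["clock"],o["tool_pos"],o["ft_force"])
rel=P[...,:2]-np.array(S(O,TH,(20,-90)));a=rel@-XS;b=rel@YS;z=P[...,2]-110
for nm,m in(("pad",(a>66)&(a<100)&(abs(b)<17)&(z<-18)&(q.max(-1)<70)),("arm",(a>40)&(a<62)&(abs(b)<8)&(z<-5))):
    m&=(d>0)&(z>-50);A,Z=a[m],z[m]
    for _ in range(3):
        c=np.polyfit(A,Z,1);k=abs(Z-np.polyval(c,A))<3;A,Z=A[k],Z[k]
    print(nm,len(A),"slope tilt",-np.arctan(c[0]),"z at 81",np.polyval(c,81)+110,"intercept at axis",c[1])
E
python3 ang2.py
```

```text
11.025 [ 536.83069099 -104.92224732   88.64055537] [ 2.5606414   1.80205903 12.98043292]
pad 25 slope tilt 0.4375007446690138 z at 81 82.60308655941753 intercept at axis 10.489292135170484
arm 52 slope tilt 0.38491976629461117 z at 81 83.416005045062 intercept at axis 6.23142315051028
```

The dial reads about 0.93–0.97, inside the third click but past its middle. I ease up 2.5 mm to centre it.

```bash
python3 -m pendant '[{"slide":[0,0,1.5],"turn":[0,0,0],"hand":1},{"slide":[0,0,1],"turn":[0,0,0],"hand":1},{"slide":[0,0,0],"turn":[0,0,0],"hand":1},{"slide":[0,0,0],"turn":[0,0,0],"hand":1}]'; python3 ang2.py
```

```text
clock: 11.52
tool_pos: [536.2, -104.9, 90.8]
tcp_rot: [-0.031, 0.705, 0.03, 0.708]
ft_force: [1.8, 1.5, 10.4]
grip_width: -0.1
11.575 [ 536.2590697  -104.87777947   90.73315669] [0.02949899 0.82460901 9.8659766 ]
pad 32 slope tilt 0.34299874259855173 z at 81 85.65650574919587 intercept at axis 4.582775840240651
arm 53 slope tilt 0.31705355705326493 z at 81 87.3839999485823 intercept at axis 3.9619279075382017
```

Now the tilt is 0.32–0.34, so the dial is at about 0.88. Pad height is 86 mm (85 expected), and the push of about 10 N is steady. Handing in while still holding.

```bash
python3 -c "
from plant import bot
print(bot.close_job())"
```

```text
the job is handed in; nothing more can be done
None
```

I swung the keeper bar shut, then pushed the dial's paddle down and handed in at about 11.6 s with the closed fingertips still holding it on the third click.

- **Keeper bar:** it came to a firm stop: the last 3 mm commanded moved it only 0.6 mm and the force rose to about 20–25 N. The camera's depth readings then put it at an angle of −0.02 and later −0.014, which is shut within measurement noise. The force peaked on this push but stayed well under the 120 N limit.
- **Dial:** my first press sat past the middle of the third click, at about 0.93–0.99, so I eased up 2.5 mm. The last readings put it at about 0.87–0.89, inside the 0.79–1.01 window. The pad measured 86–87 mm high against the expected 85, with a steady push of about 10 N. That is a little over the listed 8–9 N, I think because the fingertips press slightly nearer the axis than the pad's middle.
- **Jar and other things:** the jar had not moved by more than about 0.5 mm. During the bar push there was a 16 N upward force and a gripper knuckle overhung the jar lid, so I lifted at once. A similar upward force came back with the hand 11 mm higher, so I take it as arm flex, not lid contact. I saw no disturbance of the mug, salt, tin, mill, spoon or red jars in the pictures, but I did not measure them.

One disagreement: a first automatic fit of the paddle angle gave 0.79 (paddle arm) and 1.78 (pad). Both had picked up points on the fingers. I threw them out and refitted with those points removed.

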